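# Nest the beaker in the tilting stand and hold it at the set angle

## Task

Set the small plastic beaker down into the metal cup of the tilting stand and let go of it. Then lift the stand's round black handle to tip cup and beaker, until the gauge's free-swinging needle has settled between the two prongs of the little set fork on the dial, and finish while holding the handle there with the needle at rest, so that the last of the sample can be drawn off; leave the two white bottles and the flat dish where they are.

Things in the scene. Friction and masses are not known exactly. Their poses are not given: they have to be found in the camera images.
- beaker: 50 ml white plastic beaker, open at the top, 40 mm wide at the bottom, 44 at the rim (47 over the spout), 56 mm tall, upright on the worktop. Origin: centre of its underside; z up, spout along y. A grey wall duct 128 mm high runs along world x 50 to 85 mm to its right (-y): spread the fingers along world x. Two blue cans 250 mm high stand between the arm's start and this place.
- stand: Grey foot plate (104 x 105 mm) of the tilting stand, fixed. Origin: on the worktop, under the middle of the cup; z up. The gauge's dial is on the -x side (towards the robot), the handle on the -y side (to its right). A levelling plate on it leans by 0 to 6 degrees, raising the handle side, so the cup may stand slightly askew and only the needle tells the true angle.
- cup_floor (a point): Centre of the inner floor of the cradle's aluminium cup, 62 to 67 mm above the worktop; z: axis of the cup. Cup 54 mm wide inside, 60 outside, rim 34 mm above this floor; a seated beaker sticks out 22 mm above the rim. The dial is 44 to 62 mm in front of the cup's axis and reaches 11 mm above the rim: spread the fingers along y of the stand there.
- pivot (a point): Point on the tilting axis of the cradle, in the middle under the cup, 70 to 75 mm above the worktop. The axis is level and runs along x of stand.
- handle (a point): Centre of the handle: upright black disc, 30 mm diameter, 12 mm thick, flat faces across x of the stand, at the end of a thin steel lever; at rest 88 mm to the -y side of the pivot and 12 mm above it. Pinch the two flat faces from above (fingers apart along x of the stand); the disc can turn between the pads while it is lifted on its circle round the pivot.
- cradle (a joint): Tilt of the cradle in its stand, rad: 0 at rest with the lever on its stop, grows as the handle is lifted, at most 0.8. Lifting takes 1 to 3 N; if let go it falls back to its stop.
- needle (a joint): Where the needle stands on the dial, rad: 0 at the dial's middle graduation (top), growing towards the handle side. The needle hangs free on a heavy bob and points straight up when still, so this grows by as much as the cradle is tipped. After a movement it swings 3 to 4 times a second and comes to rest within 1 to 3 s.
- set_hand (a joint): Where the set fork stands on the same dial, rad, same zero and direction; set somewhere between 0.28 and 0.65, it keeps its place on the dial.
- needle_tip (a point): Tip of the thin black needle in the white dial (74 mm wide), 30 mm from the pivot axis.
- set_mark (a point): Middle of the gap between the two prongs of the brass set fork on the rim of the dial (a small tab of it sticks out over the rim), 30 mm from the pivot axis; the gap is 8 mm wide. The needle is on its mark when its tip is here.
- standard_1: white bottle with screw cap, 47 mm wide, 92 mm tall; to be left alone. Origin: centre of the underside.
- standard_3: another white bottle of the same shape; to be left alone. Origin: centre of the underside.
- petri_dish: flat clear dish with lid, 61 mm wide, 14 mm tall; to be left alone. Origin: centre of the underside.
Mind the look-alikes: they are no part of the job. Leave any red or turquoise look-alike of the beaker alone.

How it is judged:
By the outcome, as a careful person would: the job done as asked, in the order asked, and still so for the second after the job is handed in, while the arm keeps its last pose, push and grip.
It also fails if it takes over 58 s, if anything falls off the work surface, if the arm or the gripper's body presses on something with over 40 N, if the wrist force passes 120 N, or if a joint passes its speed limit or range.

## Robot

A 6-joint arm with a two-finger parallel gripper is mounted at the origin on a cart in front of the work surface, level with it; the furniture and walls round the work are solid. World frame = base frame: x ahead of the robot, y to its left, z up, the work surface at z = 0. Lengths are in m, angles in degrees, forces in N, time in s.
With the tool pointing down it reaches from about 0.375 to 0.9 m from the base axis. Payload 3.1 kg.
Tool frame: the origin (TCP) lies at the very end of the fingers, on their centre line; the grasp point (between the pads) lies 19 mm behind it; z points along the fingers, y is the direction in which the jaws open and shut (so a half turn about z gives the same grasp; the last joint's range is limited). The gripper opens to 87 mm and grips with 3 to 60 N. Pads are 19 mm wide; open, the fingers measure 117 mm over their backs; the gripper's body (75 mm by 190 mm) begins 51 mm behind the grasp point.
Start: joints at [59.272, 30.224, 82.088, -0, 67.689, -10.227], TCP at [0.219, 0.585, 0.223] pointing down, gripper open.
Joint ranges: [-176.69, 176.69], [-43.24, 126.21], [12.49, 139.97], [-82, 262], [0, 151.66], [-163.58, 163.58]. Speed limits (degrees/s): [159.86, 159.86, 180, 180, 180, 180].

## Interface

Orientations are given as a 3x3 rotation matrix whose columns are the frame's x, y, z axes.
In Python, from rig import readout, capture, camera_model, bot, spot_in, regions_of gives the robot as it stands.
- The arm moves only by the tool send_rows, never from a script. Its argument "moves" is a list that holds one entry, the list of rows, each a list of 7 numbers: the turn, a rotation vector about the tool's x, y, z in degrees, then the shift along the tool's x, y, z in cm, then the opening, from -1 (shut) to 1 (fully open). A call has exactly 5 rows; each row shifts and turns the commanded pose from where the row before left it, along the tool's axes as they then stand; what a row does not reach is not made up. A row lasts 1/10 s, in which the tool goes at most 50 mm and 8.59 degrees, less where a joint would pass 70% of its speed; a pose out of reach is approached as far as the arm can. A call with a gripper value outside its range is refused whole. The fingers move at their own pace and stop on an object; the grip force is fixed at half the most. Time passes only in rows, so rows that do not move let the fingers close, or fill a call up. It gives the time, the measured TCP pose, the force and the opening at its end, in the units of the state.
- readout.read_state(): the state, without advancing time (a new reading comes with each control period).
- capture(name): name is "scene" or "top"; returns the picture (420x560x3 uint8, blue, green, red); there is no depth.
- camera_model(name): a dict with "camera_matrix" (3x3 intrinsics, pixels), "pose" (4x4, takes a point from camera to world coordinates). Camera axes: x right, y up, looking along -z (the intrinsics and any distortion apply to the point x, -y, -z); pixel columns grow to the right and rows downward; lengths in m; the calibration is good to about 2 mm. A picture is of the moment at which its call begins. camera_model takes no time and is no camera call.
- bot.hand_in(): hands the job in, once; it reports no verdict.
Trained networks look in the newest picture that a camera, given by its name, has taken for a name from the list of things; names that differ only in an ending like _2 or _b are one class to them, and where a whole thing is asked for, a point or a joint stands for the part that bears it (a point fixed in the world has none). Each returns a list of dicts, best first, with "p" (0 to 1); they miss things now and then, are a little off and sometimes report something else, mostly with a low value. They report only what shows in the picture. A call takes as long as a camera call. They do not tell look-alikes from the thing itself.
- spot_in(camera, thing): "location" ([x, y, z] in m, in world coordinates, good to about 4 mm: the middle of the surface that is visible of it).
- regions_of(camera, thing): "mask" (420x560 bool, what is visible of it).
The state is a dict: "time_s": time; "joint_positions": joint angles; "qvel": joint speeds; "tau": joint torques, N m; "position": TCP position; "tcp_rot": TCP orientation; "force": force on the tool from outside, world axes, zero at the start; "moment": the same for the moment, N m; "opening": opening from 0.0 (shut) to 1.0 (fully open).
Only numpy, scipy, OpenCV 4.12 (cv2) and the standard library are available. Lean on these libraries where they do the work, as an engineer would, in place of code of your own. Each camera call takes 0.05 s, during which the arm holds its last target. There are 200 camera calls.

## Working session

There is one attempt and no reset: what is moved stays moved. The work goes in short steps, Python scripts to look and compute and a tool call to move; the robot and the scene stay as the last step left them, time stands still between calls to the robot, and variables do not carry over. Pictures are saved under pics/ and viewed, about 8 in all and at most 12, crops included, and the job is handed in when it is done.

Besides the shell and the picture viewer there is one more tool, called after "Request:" in YAML: its name, and indented under it one key for each argument. send_rows: Moves the arm, as the interface text tells. Its arguments: {"type":"object","properties":{"moves":{"type":"array","items":{"type":"array","items":{"type":"array","items":{"type":"number"}}}}},"required":["moves"]}

```bash
mkdir -p pics; ls; python3 - <<'E'
from rig import *
import cv2,numpy as np
s=readout.read_state();print(s)
for c in("scene","top"):
    im=capture(c);cv2.imwrite(f"pics/{c}0.png",im)
    m=camera_model(c);print(c,np.round(m["camera_matrix"],1).tolist(),np.round(m["pose"],3).tolist(),m.keys())
    for t in["beaker","stand","cup_floor","handle","needle_tip","set_mark","pivot","standard_1","petri_dish"]:
        print(t,[(round(d["p"],2),np.round(d["location"],3).tolist()) for d in spot_in(c,t)[:4]])
E
```

```text
pics
{'time_s': 0.0, 'joint_positions': array([ 5.92733767e+01,  3.02793085e+01,  8.21566106e+01, -1.49551897e-03,
        6.76876241e+01, -1.02286091e+01]), 'qvel': array([-0.03833957, -0.0562037 ,  0.04363516,  0.06794442,  0.00313076,
       -0.00379374]), 'tau': array([ 1.30752604e-03, -4.40028727e+01, -1.76593101e+01,  6.33817725e-02,
        5.79895510e-02, -1.52559260e-04]), 'position': array([0.21847378, 0.58479381, 0.2215667 ]), 'tcp_rot': array([[-9.36687611e-01,  3.50164461e-01, -1.08095310e-03],
       [ 3.50165946e-01,  9.36685822e-01, -1.86586759e-03],
       [ 3.59152923e-04, -2.12624802e-03, -9.99997675e-01]]), 'force': array([-0.48613886, -0.55466196, -0.07899238]), 'moment': array([ 0.04375079, -0.03762603, -0.00496971]), 'opening': 0.9977813824226786}
scene [[454.4, 0.0, 273.4], [0.0, 454.4, 209.2], [0.0, 0.0, 1.0]] [[0.409, 0.709, -0.574, -0.038], [-0.913, 0.323, -0.25, 0.004], [0.008, 0.626, 0.78, 0.811], [0.0, 0.0, 0.0, 1.0]] dict_keys(['camera_matrix', 'pose'])
beaker [(0.67, [0.421, 0.34, 0.037]), (0.59, [0.629, 0.398, 0.04])]
stand [(0.61, [0.498, 0.4, 0.06])
[... 386 characters left out ...]
 [0.42, 0.339, 0.037])]
top [[403.1, 0.0, 275.2], [0.0, 403.1, 209.3], [0.0, 0.0, 1.0]] [[-0.048, 0.966, -0.254, 0.268], [-0.999, -0.048, 0.008, 0.261], [-0.004, 0.254, 0.967, 0.936], [0.0, 0.0, 0.0, 1.0]] dict_keys(['camera_matrix', 'pose'])
beaker [(0.93, [0.646, 0.404, 0.03]), (0.91, [0.417, 0.328, 0.012]), (0.86, [0.683, 0.133, 0.03]), (0.71, [0.654, 0.02, 0.037])]
stand [(0.86, [0.514, 0.401, 0.061])]
cup_floor [(0.88, [0.516, 0.41, 0.078]), (0.21, [0.515, 0.405, 0.062])]
handle [(0.82, [0.516, 0.406, 0.074])]
needle_tip []
set_mark []
pivot [(0.69, [0.517, 0.408, 0.078])]
standard_1 [(0.93, [0.322, 0.453, 0.069]), (0.66, [0.271, 0.387, 0.061])]
petri_dish [(0.6, [0.387, 0.458, 0.012])]
```

```bash
python3 -c "
import cv2,numpy as np
a=cv2.imread('pics/scene0.png');b=cv2.imread('pics/top0.png')
cv2.imwrite('pics/s0.png',cv2.resize(a,(800,600),interpolation=2));cv2.imwrite('pics/t0.png',cv2.resize(b,(800,600),interpolation=2))"
```

```text
(no output)
```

View pics/s0.png

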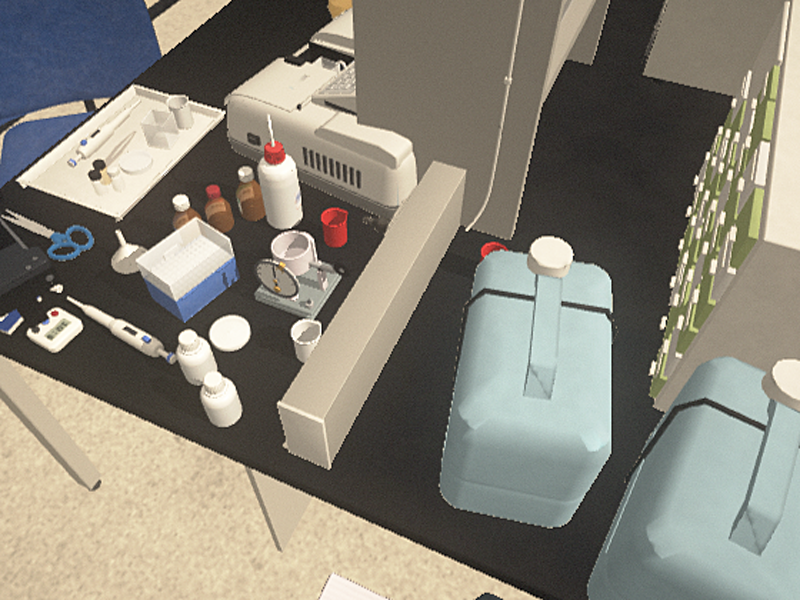

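View pics/t0.png

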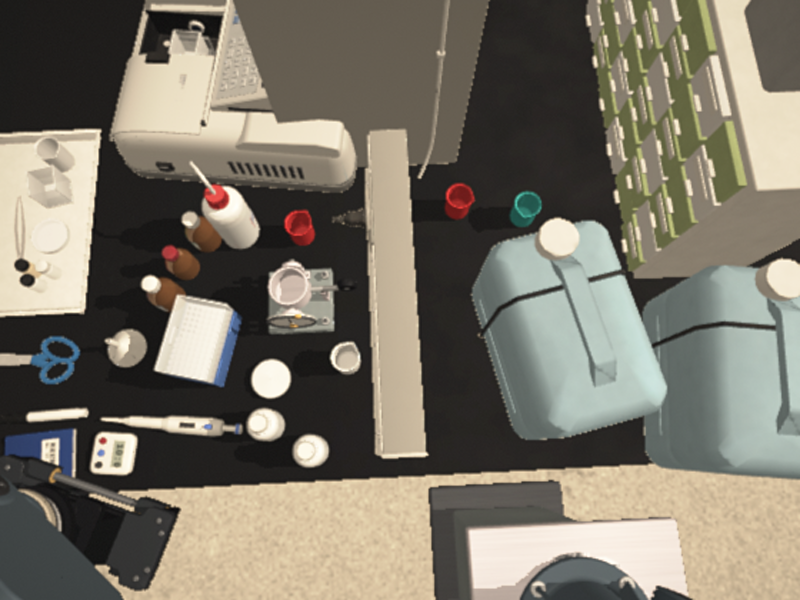

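The beaker candidates in the top view (800-wide pixels) are white (345,357), red (299,227), red (459,201) and turquoise (525,208). Only the white one, beside the duct and left of it, fits the description. I'll confirm that in a crop.

```bash
cat > h.py <<'E'
from rig import *
import cv2,numpy as np
M={c:camera_model(c) for c in("scene","top")}
def proj(c,P):
    K=np.array(M[c]["camera_matrix"]);T=np.array(M[c]["pose"])
    q=(np.atleast_2d(P)-T[:3,3])@T[:3,:3]; q=q*[1,-1,-1]
    u=q@K.T; return u[:,:2]/u[:,2:]
def ray(c,uv,z):
    K=np.array(M[c]["camera_matrix"]);T=np.array(M[c]["pose"])
    d=T[:3,:3]@(np.linalg.inv(K)@[*uv,1]*[1,-1,-1]); o=T[:3,3]
    return o+d*(z-o[2])/d[2]
def crop(im,x,y,w,h,f): return cv2.resize(im[y:y+h,x:x+w],None,fx=f,fy=f,interpolation=cv2.INTER_CUBIC)
E
python3 - <<'E'
from h import *
a=cv2.imread('pics/scene0.png');b=cv2.imread('pics/top0.png')
cv2.imwrite('pics/c1.png',np.hstack([crop(a,170,155,80,110,5),crop(b,180,175,80,110,5)]))
for c in M:
    capture(c)
    for t in("beaker","handle","stand","cup_floor"):
        for d in regions_of(c,t)[:4]:
            m=d["mask"]; v,u=np.nonzero(m); print(c,t,round(d["p"],2),m.sum(),u.min(),u.max(),v.min(),v.max(),u.mean().round(1),v.mean().round(1))
E
```

```text
scene beaker 0.77 435 225 242 146 173 233.9 159.1
scene beaker 0.56 491 203 224 224 253 213.6 236.7
scene beaker 0.43 85 337 351 170 179 342.8 173.8
scene handle 0.98 1531 177 247 162 208 205.0 185.0
scene stand 0.76 2541 178 246 162 222 208.0 192.9
scene cup_floor 0.67 1452 178 246 162 208 203.8 185.0
top beaker 0.95 381 312 331 129 153 320.7 140.5
top beaker 0.89 410 356 378 135 160 367.1 147.4
top beaker 0.81 364 232 251 240 261 241.9 250.3
top beaker 0.7 329 201 218 149 171 209.9 159.5
top handle 0.95 1158 187 248 187 229 208.1 207.3
top stand 0.85 2162 187 249 182 233 212.0 209.3
top cup_floor 0.8 1116 187 249 187 229 208.2 207.0
```

View pics/c1.png

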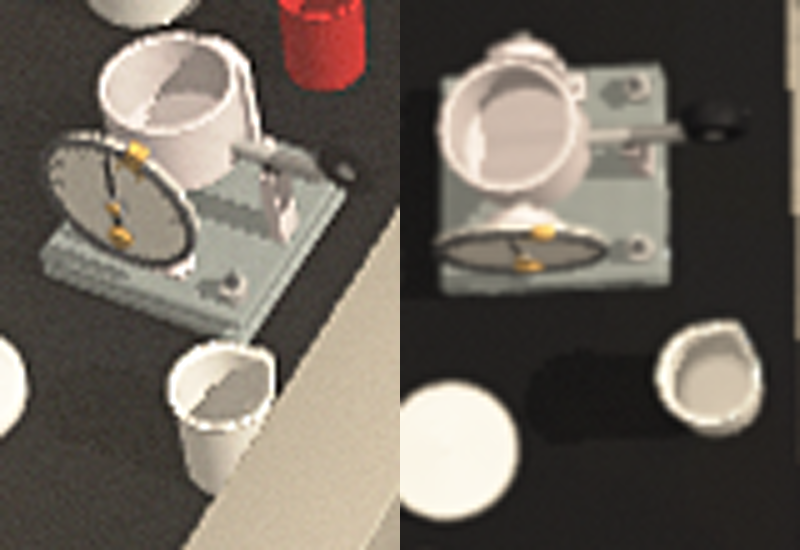

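The crop confirms it. The white beaker is at scene (214,232) and top (242,251), the cup rim is at top (202,200) and the black handle at top (243,199). The brass fork tab is right of the needle.

```bash
python3 - <<'E'
from h import *
from scipy.optimize import least_squares
def tri(s,t):
    r=least_squares(lambda P:np.r_[(proj("scene",P)-s)[0],(proj("top",P)-t)[0]],[.5,.4,.05]);return r.x.round(4),r.fun.round(1)
S=lambda x,y:np.array([170+x/5,155+y/5]);Tt=lambda x,y:np.array([180+(x-400)/5,175+y/5])
print("beaker rim",tri(S(220,385),Tt(709,380)),ray("top",Tt(709,380),.056),ray("scene",S(220,385),.056))
print("cup rim",tri(S(170,83),Tt(510,127)),ray("top",Tt(510,127),.098),ray("scene",S(170,83),.098))
print("handle",tri(S(340,170),Tt(715,120)))
print("tab",tri(S(138,154),Tt(544,232)),"dialcentre",tri(S(121,202),Tt(522,250)))
for n,p in dict(tl=(440,72),tr=(663,65),br=(670,290),bl=(440,294)).items(): print(n,ray("top",Tt(*p),.01).round(4))
for p in((786,0),(797,400)):print("duct left top?",ray("top",Tt(*p),.128).round(3),ray("top",Tt(*p),0).round(3))
for t in(("duct edge",(205,550)),("duct edge2",(400,215))): print(t[0],ray("scene",S(*t[1]),.128).round(3))
E
```

```text
beaker rim (array([0.408 , 0.3297, 0.0643]), array([-0.4,  0.1,  0.4, -0.3])) [0.40866902 0.33116338 0.056     ] [0.41358162 0.33260832 0.056     ]
cup rim (array([0.5155, 0.4091, 0.1034]), array([-0.5,  0.1,  0.4, -0.3])) [0.51640316 0.41083047 0.098     ] [0.52044125 0.41135893 0.098     ]
handle (array([0.5165, 0.3251, 0.0872]), array([ 1.2, -0.3, -1. ,  0.9]))
tab (array([0.4648, 0.3928, 0.1174]), array([-0.3,  0.1,  0.2, -0.2])) dialcentre (array([0.4672, 0.4087, 0.0768]), array([-0.5,  0.1,  0.4, -0.3]))
tl [0.5717 0.4603 0.01  ]
tr [0.5699 0.3528 0.01  ]
br [0.4593 0.3519 0.01  ]
bl [0.4627 0.4595 0.01  ]
duct left top? [0.558 0.288 0.128] [0.604 0.293 0.   ]
duct left top? [0.387 0.29  0.128] [0.406 0.295 0.   ]
duct edge [0.306 0.272 0.128]
duct edge2 [0.472 0.277 0.128]
```

Request:
send_rows:
  moves:
    - [[0,0,6.95,0,0,0,1],[0,0,6.95,0,0,0,1],[0,0,6.95,0,0,0,1],[0,0,6.95,0,0,0,1],[0,0,6.95,0,0,0,1]]

```text
time_s: 2.0
position: [0.2188, 0.5854, 0.2225]
tcp_rot: [[-0.566, 0.825, -0.0], [0.825, 0.566, -0.0], [0.0, -0.0, -1.0]]
force: [0.1, -0.3, -0.0]
opening: 0.999
```

Request:
send_rows:
  moves:
    - [[0,0,6.95,0,0,0,1],[0,0,6.95,0,0,0,1],[0,0,6.95,0,0,0,1],[0,0,6.95,0,0,0,1],[0,0,6.95,0,0,0,1]]

```text
time_s: 2.5
position: [0.2188, 0.5854, 0.2226]
tcp_rot: [[0.005, 1.0, 0.0], [1.0, -0.005, 0.0], [0.0, 0.0, -1.0]]
force: [0.8, -0.0, 0.7]
opening: 0.998
```

Request:
send_rows:
  moves:
    - [[0,0,0,-2.53,1.92,0,1],[0,0,0,-2.53,1.92,0,1],[0,0,0,-2.53,1.92,0,1],[0,0,0,-2.53,1.92,0,1],[0,0,0,-2.53,1.92,0,1]]

```text
time_s: 3.0
position: [0.3155, 0.458, 0.2227]
tcp_rot: [[-0.0, 1.0, 0.0], [1.0, 0.0, 0.0], [0.0, 0.0, -1.0]]
force: [0.1, -0.5, 0.1]
opening: 0.998
```

Request:
send_rows:
  moves:
    - [[0,0,0,-2.53,1.92,0,1],[0,0,0,-2.53,1.92,0,1],[0,0,0,-2.53,1.92,0,1],[0,0,0,-2.53,1.92,0,1],[0,0,0,0,0,0,1]]

```text
time_s: 3.5
position: [0.3941, 0.3554, 0.2228]
tcp_rot: [[0.004, 1.0, 0.001], [1.0, -0.004, -0.001], [-0.001, 0.001, -1.0]]
force: [0.3, 0.2, -0.9]
opening: 1.005
```

Request:
send_rows:
  moves:
    - [[0,0,0,-1.25,0.85,0,1],[0,0,0,-1.2,0.8,0,1],[0,0,0,0,0,4,1],[0,0,0,0,0,4,1],[0,0,0,0,0,3.2,1]]

```text
time_s: 4.0
position: [0.4079, 0.3328, 0.1092]
tcp_rot: [[-0.001, 1.0, -0.0], [1.0, 0.001, -0.0], [-0.0, -0.0, -1.0]]
force: [0.4, 0.4, 0.8]
opening: 1.0
```

```bash
python3 - <<'E'
from h import *
s=readout.read_state();print(s["time_s"],s["position"].round(4))
a=capture("scene");b=capture("top")
cv2.imwrite('pics/c2.png',np.hstack([crop(a,170,155,80,110,5),crop(b,180,175,80,110,5)]))
E
```

```text
4.0 [0.4079 0.3328 0.1092]
```

View pics/c2.png

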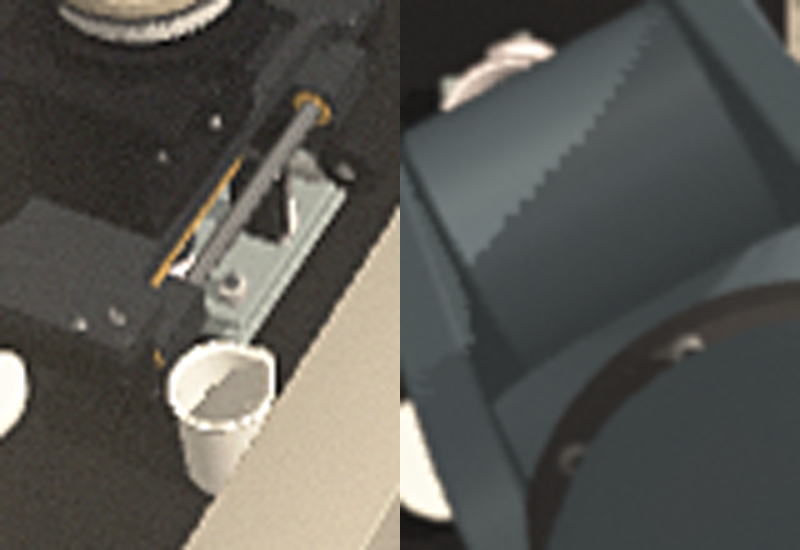

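```bash
python3 - <<'E'
from h import *
P=readout.read_state()["position"]
f=lambda p:((proj("scene",p)-[170,155])*5).round(0).tolist()
for d in(-.05,-.044,0,.044,.05): print(d,f(P+[d,0,0]))
for bx,by in((.411,.332),(.408,.330)):
  for z,r in((.056,.022),(0,.020)):
    t=np.linspace(0,2*np.pi,40);q=f(np.c_[bx+r*np.cos(t),by+r*np.sin(t),0*t+z]);q=np.array(q);print(bx,z,q.min(0),q.max(0))
E
```

```text
-0.05 [[135.0, 421.0]]
-0.044 [[143.0, 409.0]]
0 [[200.0, 325.0]]
0.044 [[253.0, 246.0]]
0.05 [[261.0, 235.0]]
0.411 0.056 [164. 347.] [272. 435.]
0.411 0 [184. 428.] [277. 506.]
0.408 0.056 [165. 354.] [273. 442.]
0.408 0 [184. 435.] [278. 513.]
```

Request:
send_rows:
  moves:
    - [[0,0,0,-0.1,0.3,1.5,1],[0,0,0,0,0,1.5,1],[0,0,0,0,0,1.5,1],[0,0,0,0,0,1.5,1],[0,0,0,0,0,1.0,1]]

```text
time_s: 4.6
position: [0.4121, 0.3328, 0.0413]
tcp_rot: [[-0.001, 1.0, 0.002], [1.0, 0.001, 0.001], [0.001, 0.002, -1.0]]
force: [0.0, -0.1, 0.6]
opening: 1.001
```

Request:
send_rows:
  moves:
    - [[0,0,0,0,0,0,1],[0,0,0,0,0,0,0],[0,0,0,0,0,0,0],[0,0,0,0,0,0,-1],[0,0,0,0,0,0,-1]]

```text
time_s: 5.1
position: [0.4114, 0.3324, 0.0411]
tcp_rot: [[-0.0, 1.0, 0.001], [1.0, 0.0, 0.0], [0.0, 0.001, -1.0]]
force: [-0.6, -0.2, 0.6]
opening: 0.723
```

Request:
send_rows:
  moves:
    - [[0,0,0,0,0,0.2,-1],[0,0,0,0,0,0,-1],[0,0,0,0,0,0,-1],[0,0,0,0,0,0,-1],[0,0,0,0,0,0,-1]]

```text
time_s: 5.6
position: [0.4111, 0.3322, 0.0385]
tcp_rot: [[-0.0, 1.0, -0.0], [1.0, 0.0, -0.0], [-0.0, -0.0, -1.0]]
force: [0.3, 0.2, -0.2]
opening: 0.49
```

Request:
send_rows:
  moves:
    - [[0,0,0,0,0,0,-1],[0,0,0,0,0,0,-1],[0,0,0,0,0,0,-1],[0,0,0,0,0,-0.3,-1],[0,0,0,0,0,-0.7,-1]]

```text
time_s: 6.1
position: [0.4107, 0.332, 0.0485]
tcp_rot: [[0.0, 1.0, -0.001], [1.0, -0.0, -0.001], [-0.001, -0.001, -1.0]]
force: [-0.1, -0.2, -0.3]
opening: 0.492
```

Request:
send_rows:
  moves:
    - [[0,0,0,0,0,-3,-1],[0,0,0,0,0,-3,-1],[0,0,0,0,0,-3.5,-1],[0,0,0,0,0,-3.5,-1],[0,0,0,0,0,-3,-1]]

```text
time_s: 6.6
position: [0.4112, 0.3323, 0.2111]
tcp_rot: [[-0.0, 1.0, 0.002], [1.0, 0.0, 0.001], [0.001, 0.002, -1.0]]
force: [0.6, 0.6, 0.4]
opening: 0.495
```

Request:
send_rows:
  moves:
    - [[0,0,-7.5,0,0,0,-1],[0,0,-7.5,0,0,0,-1],[0,0,-7.5,0,0,0,-1],[0,0,-7.5,0,0,0,-1],[0,0,-7.5,0,0,0,-1]]

```text
time_s: 7.1
position: [0.4109, 0.3321, 0.2092]
tcp_rot: [[-0.613, 0.79, 0.0], [0.79, 0.613, 0.0], [-0.0, 0.0, -1.0]]
force: [0.1, -0.1, 0.3]
opening: 0.49
```

Request:
send_rows:
  moves:
    - [[0,0,-7.5,0,0,0,-1],[0,0,-7.5,0,0,0,-1],[0,0,-7.5,0,0,0,-1],[0,0,-7.5,0,0,0,-1],[0,0,-7.5,0,0,0,-1]]

```text
time_s: 7.6
position: [0.4109, 0.3321, 0.2091]
tcp_rot: [[-0.967, 0.254, 0.0], [0.254, 0.967, 0.0], [-0.0, 0.0, -1.0]]
force: [0.0, -0.3, -0.6]
opening: 0.492
```

Request:
send_rows:
  moves:
    - [[0,0,-7.5,0,0,0,-1],[0,0,-7.5,0,0,0,-1],[0,0,0,0,0,0,-1],[0,0,0,0,0,0,-1],[0,0,0,0,0,0,-1]]

```text
time_s: 8.1
position: [0.411, 0.3322, 0.2087]
tcp_rot: [[-1.0, 0.002, 0.0], [0.002, 1.0, 0.0], [-0.0, 0.0, -1.0]]
force: [-0.3, 1.3, -0.1]
opening: 0.49
```

```bash
python3 - <<'E'
from h import *
s=readout.read_state();P=s["position"];print(s["time_s"],P.round(4),s["tcp_rot"].round(3).tolist(),s["opening"],s["force"])
a=capture("scene");b=capture("top")
u,v=proj("scene",P)[0];u=int(u);v=int(v);print(u,v)
cv2.imwrite('pics/c3.png',np.hstack([crop(a,170,155,80,110,5),crop(a,u-40,v-55,80,110,5)]))
E
```

```text
8.1 [0.411  0.3322 0.2087] [[-1.0, 0.002, 0.0], [0.002, 1.0, 0.0], [-0.0, 0.0, -1.0]] 0.4901447352293717 [-0.26873937  1.28134762 -0.07025409]
205 182
```

View pics/c3.png

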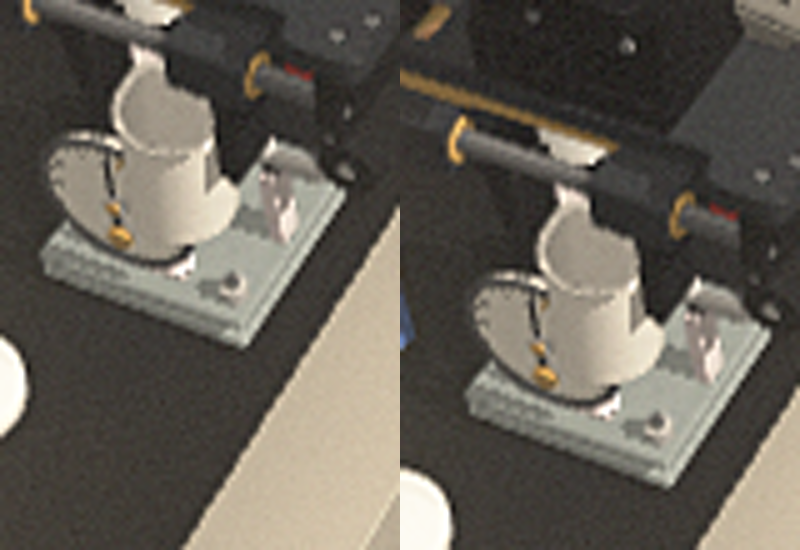

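Request:
send_rows:
  moves:
    - [[0,0,0,-2.1,1.5,0,-1],[0,0,0,-2.5,1.9,0,-1],[0,0,0,-2.5,1.9,0,-1],[0,0,0,-2.0,1.5,0,-1],[0,0,0,-1.5,1.0,0,-1]]

```text
time_s: 8.7
position: [0.5185, 0.4113, 0.2083]
tcp_rot: [[-1.0, 0.001, 0.001], [0.001, 1.0, 0.0], [-0.001, 0.0, -1.0]]
force: [-0.4, 0.4, 0.6]
opening: 0.494
```

Request:
send_rows:
  moves:
    - [[0,0,0,0,0,1.5,-1],[0,0,0,0,0,1.5,-1],[0,0,0,0,0,1.0,-1],[0,0,0,0,0,0,-1],[0,0,0,0,0,0,-1]]

```text
time_s: 9.2
position: [0.5172, 0.4102, 0.1686]
tcp_rot: [[-1.0, 0.0, -0.0], [0.0, 1.0, 0.0], [0.0, 0.0, -1.0]]
force: [0.2, -0.2, -0.0]
opening: 0.492
```

```bash
python3 - <<'E'
from h import *
s=readout.read_state();P=s["position"];print(s["time_s"],P.round(4),s["opening"],s["force"])
a=capture("scene");b=capture("top")
t=np.linspace(0,2*np.pi,60)
def ov(im,c,x,y,z,r,col):
    q=(proj(c,np.c_[x+r*np.cos(t),y+r*np.sin(t),0*t+z])-np.array([165,130]))*6
    cv2.polylines(im,[q.astype(int)],True,col,1)
A=crop(a,165,130,100,90,6)
ov(A,"scene",P[0],P[1],P[2]-.0385,.02,(0,255,0));ov(A,"scene",P[0],P[1],P[2]+.0175,.022,(0,255,0))
ov(A,"scene",.517,.410,.100,.030,(0,0,255))
cv2.imwrite('pics/c4.png',A)
E
```

```text
9.2 [0.5172 0.4102 0.1686] 0.49226496285966126 [ 0.24857522 -0.18467012 -0.04323637]
```

View pics/c4.png

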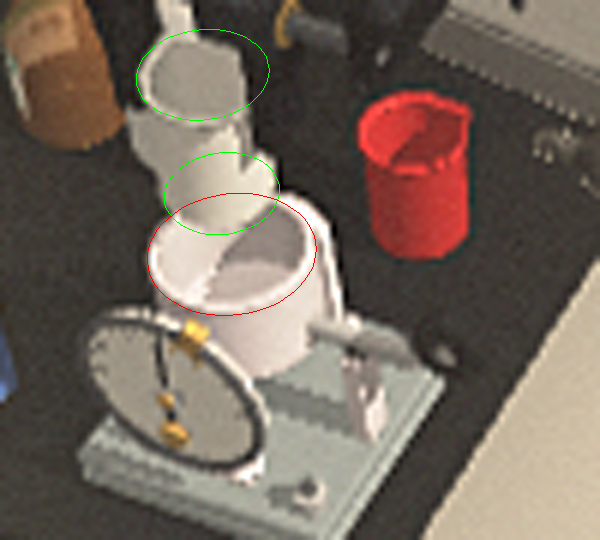

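Request:
send_rows:
  moves:
    - [[0,0,0,0,0,1.2,-1],[0,0,0,0,0,1.2,-1],[0,0,0,0,0,1.2,-1],[0,0,0,0,-0.1,1.0,-1],[0,0,0,0,-0.1,0.8,-1]]

```text
time_s: 9.8
position: [0.5169, 0.4081, 0.113]
tcp_rot: [[-1.0, 0.0, -0.001], [0.0, 1.0, -0.0], [0.001, -0.0, -1.0]]
force: [0.2, 0.9, 1.0]
opening: 0.493
```

Request:
send_rows:
  moves:
    - [[0,0,0,0,0,0.3,-1],[0,0,0,0,0,0.2,-1],[0,0,0,0,0,0,-1],[0,0,0,0,0,0,-1],[0,0,0,0,0,0,-1]]

```text
time_s: 10.3
position: [0.5172, 0.4083, 0.1099]
tcp_rot: [[-1.0, -0.0, 0.0], [-0.0, 1.0, 0.0], [-0.0, 0.0, -1.0]]
force: [0.7, 0.0, -0.3]
opening: 0.488
```

Request:
send_rows:
  moves:
    - [[0,0,0,0,0,0.15,-1],[0,0,0,0,0,0.1,-1],[0,0,0,0,0,0,-1],[0,0,0,0,0,0,-1],[0,0,0,0,0,0,-1]]

```text
time_s: 10.8
position: [0.5174, 0.4084, 0.1072]
tcp_rot: [[-1.0, 0.0, 0.001], [0.0, 1.0, 0.0], [-0.001, 0.0, -1.0]]
force: [0.6, 1.5, 0.0]
opening: 0.493
```

Request:
send_rows:
  moves:
    - [[0,0,0,0,0,0.1,-1],[0,0,0,0,0,0,-1],[0,0,0,0,0,0,-0.2],[0,0,0,0,0,0,0.3],[0,0,0,0,0,0,0.6]]

```text
time_s: 11.3
position: [0.5163, 0.4074, 0.1056]
tcp_rot: [[-1.0, -0.0, -0.002], [-0.0, 1.0, -0.002], [0.002, -0.002, -1.0]]
force: [-0.1, 0.5, -0.3]
opening: 0.598
```

Request:
send_rows:
  moves:
    - [[0,0,0,0,0,0,0.8],[0,0,0,0,0,0,0.8],[0,0,0,0,0,0,0.8],[0,0,0,0,0,0,0.8],[0,0,0,0,0,0,0.8]]

```text
time_s: 11.8
position: [0.5171, 0.4081, 0.106]
tcp_rot: [[-1.0, -0.0, -0.0], [-0.0, 1.0, -0.0], [0.0, -0.0, -1.0]]
force: [-0.0, 0.6, -0.2]
opening: 0.892
```

Request:
send_rows:
  moves:
    - [[0,0,0,0,0,-1.5,0.8],[0,0,0,0,0,-2.5,0.8],[0,0,0,0,0,-3,0.8],[0,0,0,0,0,-3,0.8],[0,0,0,0,0,0,0.8]]

```text
time_s: 12.3
position: [0.5202, 0.41, 0.2126]
tcp_rot: [[-1.0, -0.0, 0.01], [-0.0, 1.0, 0.006], [-0.01, 0.006, -1.0]]
force: [0.2, 0.1, -0.3]
opening: 0.899
```

```bash
python3 - <<'E'
from h import *
s=readout.read_state();P=s["position"];print(s["time_s"],P.round(4),s["opening"],s["force"])
a=capture("scene")
cv2.imwrite('pics/c5.png',crop(a,170,155,80,75,8))
E
```

```text
12.3 [0.5202 0.41   0.2126] 0.8993821913672979 [ 0.23572019  0.08140631 -0.33126087]
```

View pics/c5.png

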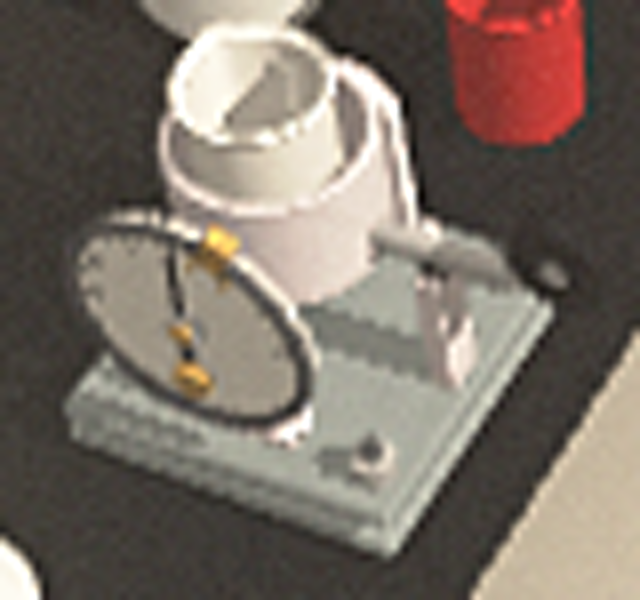

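```bash
cat >> h.py <<'E'
def rayx(c,uv,x):
    K=np.array(M[c]["camera_matrix"]);T=np.array(M[c]["pose"])
    d=T[:3,:3]@(np.linalg.inv(K)@[*uv,1]*[1,-1,-1]); o=T[:3,3]
    return o+d*(x-o[0])/d[0]
E
python3 - <<'E'
from h import *
for xp in(.455,.460,.465):
    print(xp)
    for n,p in dict(hub=(180,332),tip=(172,245),bob=(192,378),tab=(220,243),prong=(214,265),left=(75,275),right=(318,365),top=(150,208),bottom=(250,432)).items():
        print(n,(rayx("scene",(170+p[0]/8,155+p[1]/8),xp)[1:]*1000).round(1))
E
```

```text
0.455
hub [402.6  89.6]
tip [399.6 124.9]
bob [401.7  71.3]
tab [384.7 132.6]
prong [387.8 122.9]
left [432.9  97.7]
right [360.9  96.9]
top [404.2 136.6]
bottom [386.1  56.6]
0.46
hub [406.7  82.3]
tip [403.6 117.9]
bob [405.7  63.8]
tab [388.5 125.7]
prong [391.6 115.9]
left [437.2  90.5]
right [364.5  89.7]
top [408.2 129.8]
bottom [390.  49.]
0.465
hub [410.7  74.9]
tip [407.7 111. ]
bob [409.8  56.3]
tab [392.4 118.8]
prong [395.5 108.9]
left [441.6  83.2]
right [368.1  82.4]
top [412.3 122.9]
bottom [393.9  41.3]
```

The picture shows the beaker seated in the cup, with the needle tip at crop (172,245), the hub at (180,332) and the fork tab at (220,243). The fork is about 0.35 to 0.4 rad from the needle. Next is the handle.

Request:
send_rows:
  moves:
    - [[0,0,8.2,0,0,0,0.2],[0,0,8.2,0,0,0,0.2],[0,0,8.2,0,0,0,0.2],[0,0,8.2,0,0,0,0.2],[0,0,8.2,0,0,0,0.2]]

```text
time_s: 12.85
position: [0.5162, 0.4077, 0.2049]
tcp_rot: [[-0.751, 0.661, -0.002], [0.661, 0.751, -0.001], [0.001, -0.003, -1.0]]
force: [0.3, -0.3, -0.3]
opening: 0.614
```

Request:
send_rows:
  moves:
    - [[0,0,8.2,0,0,0,0.2],[0,0,8.2,0,0,0,0.2],[0,0,8.2,0,0,0,0.2],[0,0,8.2,0,0,0,0.2],[0,0,8.2,0,0,0,0.2]]

```text
time_s: 13.35
position: [0.5162, 0.4077, 0.2049]
tcp_rot: [[-0.133, 0.991, -0.003], [0.991, 0.133, -0.001], [-0.001, -0.003, -1.0]]
force: [-0.6, 0.1, 0.4]
opening: 0.599
```

Request:
send_rows:
  moves:
    - [[0,0,8.0,0,0,0,0.2],[0,0,0,-2.5,0,0,0.2],[0,0,0,-3,0,0,0.2],[0,0,0,-3,0,0,0.2],[0,0,0,0,0,0,0.2]]

```text
time_s: 13.85
position: [0.5159, 0.3196, 0.2049]
tcp_rot: [[0.003, 1.0, -0.004], [1.0, -0.003, -0.003], [-0.003, -0.004, -1.0]]
force: [1.1, -0.9, -0.6]
opening: 0.598
```

Request:
send_rows:
  moves:
    - [[0,0,0,0,0,2.5,0.2],[0,0,0,0,0,2.5,0.2],[0,0,0,0,0,2.5,0.2],[0,0,0,0,0,0,0.2],[0,0,0,0,0,0,0.2]]

```text
time_s: 14.35
position: [0.5168, 0.3235, 0.1306]
tcp_rot: [[-0.0, 1.0, -0.001], [1.0, 0.0, -0.0], [-0.0, -0.001, -1.0]]
force: [-0.7, -0.1, 0.2]
opening: 0.6
```

```bash
python3 - <<'E'
from h import *
s=readout.read_state();P=s["position"];print(s["time_s"],P.round(4),s["opening"],s["force"],s["tcp_rot"].round(3).tolist())
a=capture("scene");b=capture("top")
A=crop(a,170,140,80,90,5);B=crop(b,180,160,80,90,5)
t=np.linspace(0,2*np.pi,40)
for im,c,o in((A,"scene",(170,140)),(B,"top",(180,160))):
    for x in(.5105,.5225):
        q=(proj(c,np.c_[0*t+x,.324+.015*np.cos(t),.087+.015*np.sin(t)])-o)*5
        cv2.polylines(im,[q.astype(int)],True,(0,255,0),1)
cv2.imwrite('pics/c6.png',np.hstack([A,B]))
E
```

```text
14.35 [0.5168 0.3235 0.1306] 0.599688204728413 [-0.72771942 -0.08826054  0.19417797] [[-0.0, 1.0, -0.001], [1.0, 0.0, -0.0], [-0.0, -0.001, -1.0]]
```

View pics/c6.png

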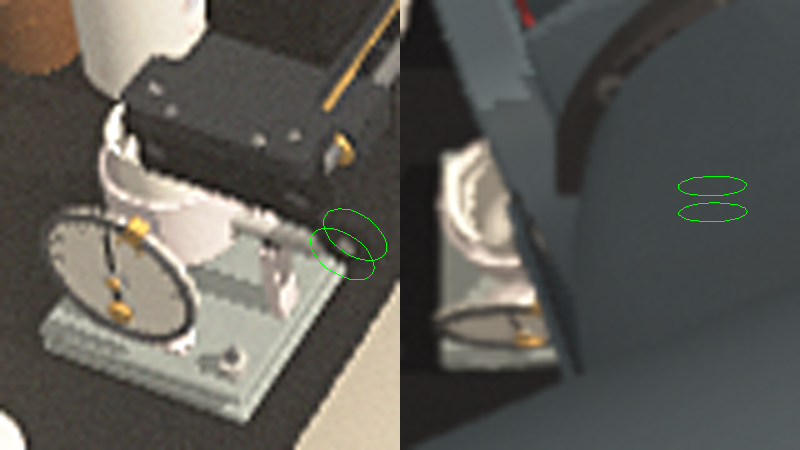

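The overlay circles sit on the black disc at about (345,245), and the dial stays visible. I'll descend and pinch.

Request:
send_rows:
  moves:
    - [[0,0,0,0,0,1.5,0.2],[0,0,0,0,0,1.5,0.2],[0,0,0,0,0,1.5,0.2],[0,0,0,0,0,1.0,0.2],[0,0,0,0,0,0.4,0.2]]

```text
time_s: 14.95
position: [0.5168, 0.3231, 0.0713]
tcp_rot: [[0.0, 1.0, -0.001], [1.0, -0.0, -0.0], [-0.0, -0.001, -1.0]]
force: [-0.8, 0.0, -0.1]
opening: 0.601
```

Request:
send_rows:
  moves:
    - [[0,0,0,0,0,0,0.2],[0,0,0,0,0,0,-1],[0,0,0,0,0,0,-1],[0,0,0,0,0,0,-1],[0,0,0,0,0,0,-1]]

```text
time_s: 15.45
position: [0.5174, 0.3233, 0.0725]
tcp_rot: [[-0.0, 1.0, 0.001], [1.0, 0.0, 0.0], [0.0, 0.001, -1.0]]
force: [-0.5, 0.6, -0.4]
opening: 0.317
```

Request:
send_rows:
  moves:
    - [[0,0,0,0,0,0,-1],[0,0,0,0,0,0,-1],[0,0,0,0,0,0,-1],[0,0,0,0,0,0,-1],[0,0,0,0,0,0,-1]]

```text
time_s: 15.95
position: [0.52, 0.3233, 0.0725]
tcp_rot: [[0.0, 1.0, 0.006], [1.0, -0.0, 0.001], [0.001, 0.006, -1.0]]
force: [4.3, -1.7, -2.0]
opening: 0.135
```

Request:
send_rows:
  moves:
    - [[0,0,0,0.05,0.25,-0.2,-1],[0,0,0,0.12,0,-0.52,-1],[0,0,0,0.14,0,-0.52,-1],[0,0,0,0.17,0,-0.5,-1],[0,0,0,0.21,0,-0.5,-1]]

```text
time_s: 16.45
position: [0.52, 0.3301, 0.0949]
tcp_rot: [[-0.0, 1.0, 0.001], [1.0, 0.0, -0.0], [-0.0, 0.001, -1.0]]
force: [4.2, 0.1, -5.9]
opening: 0.136
```

Request:
send_rows:
  moves:
    - [[0,0,0,0.24,0,-0.48,-1],[0,0,0,0.18,0,-0.34,-1],[0,0,0,0,0,0,-1],[0,0,0,0,0,0,-1],[0,0,0,0,0,0,-1]]

```text
time_s: 16.95
position: [0.52, 0.3345, 0.1032]
tcp_rot: [[0.0, 1.0, 0.001], [1.0, -0.0, 0.001], [0.001, 0.001, -1.0]]
force: [3.3, -1.5, -0.9]
opening: 0.133
```

Request:
send_rows:
  moves:
    - [[0,0,0,0,0,0,-1],[0,0,0,0,0,0,-1],[0,0,0,0,0,0,-1],[0,0,0,0,0,0,-1],[0,0,0,0,0,0,-1]]

```text
time_s: 17.45
position: [0.52, 0.3343, 0.1029]
tcp_rot: [[0.0, 1.0, 0.001], [1.0, -0.0, 0.0], [0.0, 0.001, -1.0]]
force: [3.8, -1.0, 1.2]
opening: 0.136
```

Request:
send_rows:
  moves:
    - [[0,0,0,0,0,0,-1],[0,0,0,0,0,0,-1],[0,0,0,0,0,0,-1],[0,0,0,0,0,0,-1],[0,0,0,0,0,0,-1]]

```text
time_s: 17.95
position: [0.52, 0.3343, 0.1029]
tcp_rot: [[0.0, 1.0, 0.001], [1.0, -0.0, 0.0], [0.0, 0.001, -1.0]]
force: [4.7, -3.3, 1.9]
opening: 0.136
```

Request:
send_rows:
  moves:
    - [[0,0,0,0,0,0,-1],[0,0,0,0,0,0,-1],[0,0,0,0,0,0,-1],[0,0,0,0,0,0,-1],[0,0,0,0,0,0,-1]]

```text
time_s: 18.45
position: [0.52, 0.3343, 0.1029]
tcp_rot: [[0.0, 1.0, 0.001], [1.0, -0.0, 0.0], [0.0, 0.001, -1.0]]
force: [3.6, -1.7, 1.9]
opening: 0.139
```

```bash
python3 - <<'E'
from h import *
s=readout.read_state();P=s["position"];print(s["time_s"],P.round(4),s["opening"],s["force"])
a=capture("scene")
cv2.imwrite('pics/c7.png',crop(a,165,150,80,75,8))
E
```

```text
18.45 [0.52   0.3343 0.1029] 0.13873379200189567 [ 3.57028093 -1.68816239  1.91019066]
```

View pics/c7.png

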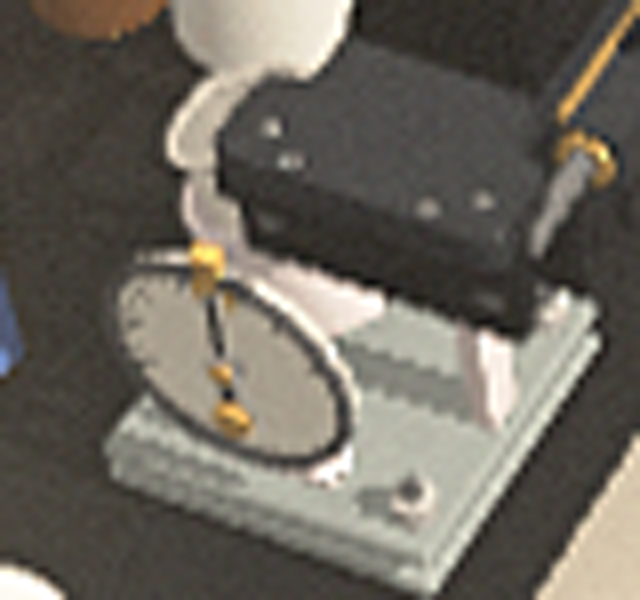

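```bash
python3 - <<'E'
from h import *
ims=[]
for i in range(4): ims.append(capture("scene").astype(float))
m=np.mean(ims,0).astype(np.uint8)
print(np.abs(ims[0]-ims[3])[178:202,184:202].max())
cv2.imwrite('pics/c8.png',cv2.resize(m[176:206,178:208],None,fx=20,fy=20,interpolation=cv2.INTER_CUBIC))
print(readout.read_state()["time_s"])
E
```

```text
11.0
18.7
```

View pics/c8.png

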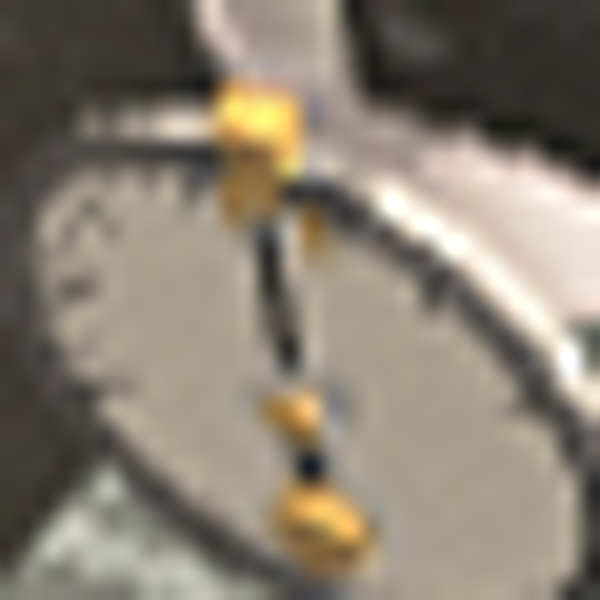

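The needle stands between the prongs, with the left prong at about (240,205) and the right at (315,240). The needle tip at (263,215) is a little left of the middle. I'll raise the handle about 2 mm to centre it.

Request:
send_rows:
  moves:
    - [[0,0,0,0.06,0,-0.1,-1],[0,0,0,0.06,0,-0.1,-1],[0,0,0,0,0,0,-1],[0,0,0,0,0,0,-1],[0,0,0,0,0,0,-1]]

```text
time_s: 19.2
position: [0.52, 0.3348, 0.1039]
tcp_rot: [[-0.001, 1.0, 0.0], [1.0, 0.001, -0.001], [-0.001, 0.0, -1.0]]
force: [6.8, -2.2, -3.4]
opening: 0.137
```

Request:
send_rows:
  moves:
    - [[0,0,0,0,0,0,-1],[0,0,0,0,0,0,-1],[0,0,0,0,0,0,-1],[0,0,0,0,0,0,-1],[0,0,0,0,0,0,-1]]

```text
time_s: 19.7
position: [0.52, 0.3348, 0.1039]
tcp_rot: [[-0.001, 1.0, 0.0], [1.0, 0.001, -0.001], [-0.001, 0.0, -1.0]]
force: [7.3, -2.4, -2.7]
opening: 0.138
```

Request:
send_rows:
  moves:
    - [[0,0,0,0,0,0,-1],[0,0,0,0,0,0,-1],[0,0,0,0,0,0,-1],[0,0,0,0,0,0,-1],[0,0,0,0,0,0,-1]]

```text
time_s: 20.2
position: [0.52, 0.3349, 0.1039]
tcp_rot: [[-0.001, 1.0, 0.0], [1.0, 0.001, -0.001], [-0.001, 0.0, -1.0]]
force: [6.1, -2.9, -2.9]
opening: 0.134
```

Request:
send_rows:
  moves:
    - [[0,0,0,0,0,0,-1],[0,0,0,0,0,0,-1],[0,0,0,0,0,0,-1],[0,0,0,0,0,0,-1],[0,0,0,0,0,0,-1]]

```text
time_s: 20.7
position: [0.52, 0.3349, 0.1039]
tcp_rot: [[-0.001, 1.0, 0.0], [1.0, 0.001, -0.001], [-0.001, 0.0, -1.0]]
force: [6.6, -1.9, -3.7]
opening: 0.133
```

Request:
send_rows:
  moves:
    - [[0,0,0,0,0,0,-1],[0,0,0,0,0,0,-1],[0,0,0,0,0,0,-1],[0,0,0,0,0,0,-1],[0,0,0,0,0,0,-1]]

```text
time_s: 21.2
position: [0.52, 0.3348, 0.1039]
tcp_rot: [[-0.0, 1.0, 0.0], [1.0, 0.0, -0.001], [-0.001, 0.0, -1.0]]
force: [6.5, -2.4, -4.2]
opening: 0.136
```

```bash
python3 - <<'E'
from h import *
ims=[]
for i in range(6): ims.append(capture("scene").astype(float))
m=np.mean(ims,0).astype(np.uint8)
print(max(np.abs(ims[0]-i)[178:202,184:202].max() for i in ims))
cv2.imwrite('pics/c9.png',cv2.resize(m[176:206,178:208],None,fx=20,fy=20,interpolation=cv2.INTER_CUBIC))
s=readout.read_state();print(s["time_s"],s["position"].round(4),s["opening"],s["force"])
E
```

```text
15.0
21.5 [0.52   0.3348 0.1039] 0.1324369123051962 [ 6.05456918 -2.60283228 -2.87669482]
```

View pics/c9.png

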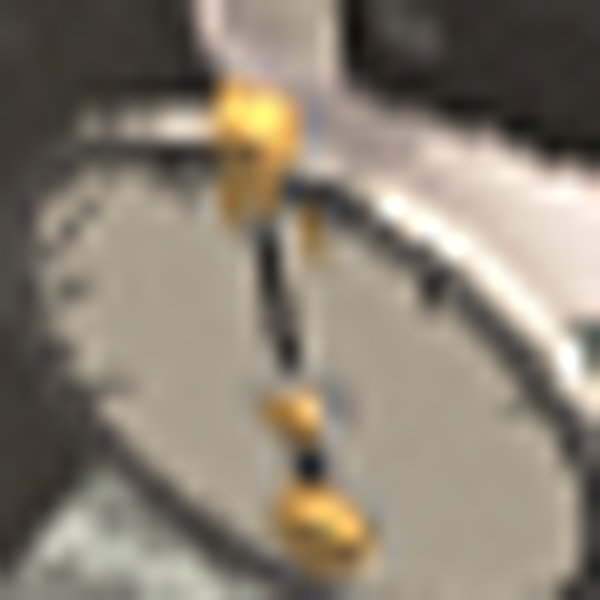

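```bash
python3 -c "
from rig import *
print(bot.hand_in())"
```

```text
the job is handed in; nothing more can be done
None
```

I set the white beaker in the cup and released it. I then pinched the black handle by its flat faces and raised it until the needle stood between the fork prongs. I handed in at about 21.5 s with the gripper still holding the handle there.

**Last checks:**
- **Needle:** in the final picture it stands between the prongs. It looks about 1 mm left of the middle of the 8 mm gap, and some of that may be because the camera sees the dial at an angle. Six pictures over 0.3 s, taken after a 2 s pause, showed no movement beyond image noise.
- **Beaker:** it was well seated when I checked after the release. During the tilt the gripper hid most of it, so I could only partly confirm it at the end.
- **Grip and forces:** the fingers stood about 12 mm apart, matching the handle's thickness. The force on the tool was about 7 N, mostly sideways because the pinch was slightly off centre along x.
- **Fine adjustment:** the last correction, commanded at about 2 mm, moved the handle only about 1 mm. I left it there because the needle was already inside the gap.
- **Other items:** I never moved the arm near the bottles, the dish or the look-alikes. I did not measure their positions again at the end.

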